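Lock down the spring plunger of the noodle press

ROBOT

A 6-joint arm with a two-finger parallel gripper is mounted at the origin on the work surface; the furniture and walls round the work are solid. World frame = base frame: x ahead of the robot, y to its left, z up, the work surface at z = 0. Lengths are in mm, angles in rad, forces in N, time in s.
With the tool pointing down it reaches from about 275 to 750 mm from the base axis. Payload 10.2 kg.
Tool frame: the origin (TCP) lies at the very end of the fingers, on their centre line; the grasp point (between the pads) lies 19 mm behind it; z points along the fingers, y is the direction in which the jaws open and shut (so a half turn about z gives the same grasp; the last joint's range is limited). The gripper opens to 85 mm and grips with 20 to 120 N. Pads are 22 mm wide; open, the fingers measure 114 mm over their backs; the gripper's body (76 mm by 85 mm) begins 54 mm behind the grasp point. The pads swing forward as they close: fully open they stand 13 mm farther back than shut.
Start: joints at [-1.407, 0.313, 1.498, -0, 1.331, -0.223], TCP at [198.032, -486.225, 231.294] pointing down, gripper open.
Joint ranges: [-2.94, 2.94], [-0.97, 2.17], [0.19, 2.56], [-1.23, 4.37], [0.02, 3.11], [-2.88, 2.88]. Speed limits (rad/s): [2.39, 2.39, 3.01, 3.14, 3.14, 3.14].

INTERFACE

Orientations are given as a unit quaternion [w, x, y, z].
In Python, from rig import readout, cams, finish_job gives the robot as it stands. The module is installed in compiled form; this text tells all that it offers.
- The arm moves only by the tool carry_out, never from a script. Its argument "steps" is one flat list of numbers, 7 for each row, row after row: the shift along the tool's x, y, z in cm, then the turn, a rotation vector about the tool's x, y, z in units of 5 degrees (1.0 is 5 degrees), then the opening, from -1 (shut) to 1 (fully open), so that 0 is half open. In form: [x, y, z, ax, ay, az, hand, x, y, z, ax, ay, az, hand, ...]. A call has 1 to 20 rows; each row shifts and turns the commanded pose from where the row before left it, along the tool's axes as they then stand; what a row does not reach is not made up. A row lasts 1/12 s, in which the tool goes at most 41.7 mm and 7.16 degrees, less where a joint would pass 70% of its speed; a pose out of reach is approached as far as the arm can. A call with a gripper value outside its range is refused whole. The fingers move at their own pace and stop on an object; "grip_force" is the grip in N (left out, the last holds). Time passes only in rows, so rows that do not move let the fingers close. It gives the time, the measured TCP pose, the force and the opening at its end, in the units of the state.
- readout.sense(): the state, without advancing time (a new reading comes with each control period).
- cams.capture(name): name is "scene" or "top"; returns the picture (384x512x3 uint8, red, green, blue); there is no depth.
- cams.calibration(name): a dict with "fx", "fy", "cx", "cy" (pixels), "k1" (the pictures are not rectified: a ray, as slopes to the right and down, at radius r is drawn at 1 + k1 r^2 times it, then the intrinsics apply), "R" (3x3) and "t" (3): a world point X has camera coordinates R X + t. Camera axes: x right, y down, z forward; pixel columns grow to the right and rows downward; lengths in mm; the calibration is good to about 2 mm. A picture is of the moment at which its call begins. calibration takes no time and is no camera call.
- finish_job(): hands the job in, once; it reports no verdict.
The state is a dict: "time_s": time; "joints": joint angles; "dq": joint speeds; "tau": joint torques, N m; "eef_pos": TCP position; "ee_rot": TCP orientation; "force": force on the tool from outside, world axes, zero at the start; "wrist_torque": the same for the moment, N m; "grip_width": opening from 0.0 (shut) to 1.0 (fully open).
Only numpy, scipy, OpenCV 4.12 (cv2) and the standard library are available. Lean on these libraries where they do the work, as an engineer would, in place of code of your own. Each camera call takes 0.05 s, during which the arm holds its last target.

TASK

Lock the noodle press's spring plunger: set the loose steel keeper plate on the plunger with its narrow nose pointing at the undercut rails, press the plunger down into the block with it and slide the nose a few centimetres in under the rails' lips so that the keeper holds the plunger down. Let go of the keeper there, take it again by its upright wooden tail and slide it on until it wedges tight in the narrowing rails, its nose flush with their far end, then let go. Leave the other things on the table where they are.

Things in the scene. Friction and masses are not known exactly. Their poses are not given: they have to be found in the camera images.
- press: Fixed wooden block (foot 132 x 261 mm) with two steel rails on top. Origin at table level on the centre line; z up, y along the way, the direction in which the keeper slides home. The block's top, the floor the keeper slides on, is 36 mm up and runs from y = -110 to 135 mm. Rails only from y = 37 to 135; nothing stands beside or above the block before them.
- rail_entry (a point): Where the rails begin (press y = 50 mm), on the centre line, at the floor. The way between them is 10 mm high under 5 mm lips and narrows evenly from 67 mm here to 52 mm at the far end. The lips (tops 51 mm above the table) leave 37 mm open between them all along; before this point they flare upward from y = 37. Outer width 96 mm.
- rail_end (a point): Far end of the rails (press y = 135 mm), on the centre line, at the floor. The keeper's nose is flush with it when home.
- plunger (a joint): Travel of the flat steel plunger down into the block, m: 0 = up (12 mm proud of the block's top), about 0.012 = flush. Its spring pushes up with about 3.5 N at the top, 8 N when flush; only something on top holds it down. When trapped it lifts the keeper up to 2 mm off the block, against the lips, and reads about 0.010.
- plunger_top (a point): Centre of the plunger's flat top, 34 mm wide and 112 mm long along the press's y (press y from -46 to +66 mm, so it runs in between the lips; the point is at y = 10 mm, 48 mm above the table when up).
- keeper: Loose keeper, 0.17 kg, lying flat: steel plate 150 x 67 mm, 8 mm thick, narrowing to 52 mm over the 85 mm next its nose. On it stand a wooden grip block 26 mm wide (x), 56 mm long (y), its top 34 mm above the plate's underside, and a wooden tail piece. Origin on the underside below the block's middle; y points to the nose (56 mm ahead; tail end 94 mm behind), z up. Home: origin at press y = 79 mm.
- keeper_nose (a point): Middle of the narrow end of the keeper plate, at its underside. It is clear of the rails while the keeper's origin is at press y = -20 mm or less; fingers either side of the grip block meet the rails before the keeper is home.
- keeper_tail (a point): Middle of the keeper's upright tail piece, 50 mm wide across, 16 mm thick along the keeper, its top 44 mm above the plate's underside; this point is 30 mm above the underside and 142 mm behind the nose. When the keeper is home it stands at press y = -7 mm.
- timer: Small upright white timer, 26 x 70 x 64 mm, bystander; origin under its middle.
- spice_jar: Small spice jar with a screw cap, 45 mm wide, 108 mm tall, bystander; origin under its middle.
- tea_mug: White mug with handle, 83 mm wide, 86 mm tall, bystander; origin under its middle.
- tape_roll: Roll of masking tape lying flat, 101 mm across, 18 mm high, bystander; origin under its middle.
- marker: Marker pen, 128 mm long, 17 mm thick, lying, bystander; origin under its middle.

How it is judged:
By the outcome, as a careful person would: the job done as asked, in the order asked, and still so for the second after the job is handed in, with the robot touching nothing.
It also fails if it takes over 59 s, if anything falls off the work surface, if the arm or the gripper's body presses on something with over 40 N, if the wrist force passes 120 N, or if a joint passes its speed limit or range.

## Working session

There is one attempt and no reset: what is moved stays moved. The work goes in short steps, Python scripts to look and compute and a tool call to move; the robot and the scene stay as the last step left them, time stands still between calls to the robot, and variables do not carry over. Pictures are saved under pics/ and viewed, and the job is handed in when it is done.

Besides the shell and the picture viewer there is one more tool, called after "Emit:" in YAML: its name, and indented under it one key for each argument. carry_out: Moves the arm, as the interface text tells. Its arguments: {"type":"object","properties":{"steps":{"type":"array","items":{"type":"number"}},"grip_force":{"type":"number"}},"required":["steps"]}

```bash
mkdir -p pics; python3 - <<'E'
from rig import readout, cams
import cv2
print(readout.sense())
for n in("scene","top"):
    im=cams.capture(n); cv2.imwrite(f"pics/{n}0.png",im[:,:,::-1]); print(n,cams.calibration(n))
E
```

```text
{'time_s': 0.0, 'joints': array([-1.40742419e+00,  3.13480552e-01,  1.49849348e+00, -2.18551848e-05,
        1.33101198e+00, -2.23397193e-01]), 'dq': array([-0.00061284,  0.00155231,  0.00119399,  0.00032244,  0.00061532,
       -0.00086109]), 'tau': array([ 1.90967978e-03, -4.12267542e+01, -2.59739882e+01, -1.36615363e-04,
        4.17697869e-03, -1.44598300e-05]), 'eef_pos': array([ 197.96711744, -485.9407332 ,  230.69822327]), 'ee_rot': array([-6.96682843e-04,  9.81358649e-01,  1.92184070e-01,  1.02975768e-05]), 'force': array([-0.00196173,  0.57657596, -1.01406051]), 'wrist_torque': array([ 0.0256013 , -0.08312864,  0.0080748 ]), 'grip_width': 1.0003166624287188}
scene {'fx': 402.1157207494634, 'fy': 402.1157207494634, 'cx': 253.22387287275507, 'cy': 189.66380797502123, 'k1': -0.040017613276437325, 'R': array([[-7.17690235e-01, -6.96362196e-01,  6.46878071e-04],
       [-2.86179128e-01,  2.94097041e-01, -9.11925675e-01],
       [ 6.34840321e-01, -6.54665275e-01, -4.10354901e-01]]), 't': array([410.5467153 , 212.34587471, 812.2378975 ])}
top {'fx': 480.83312137747544, 'fy': 480.83312137747544, 'cx': 254.26744298790257, 'cy': 194.482344902063, 'k1': -0.010446269098906192, 'R': array([[ 0.02450718, -0.99946945, -0.02145259],
       [-0.9917026 , -0.02159669, -0.12672626],
       [ 0.12619572,  0.02438029, -0.99170572]]), 't': array([   7.94154871,  575.96002991, 1429.9080566 ])}
```

View pics/scene0.png

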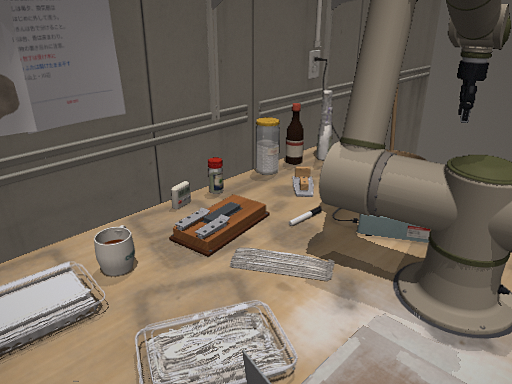

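View pics/top0.png

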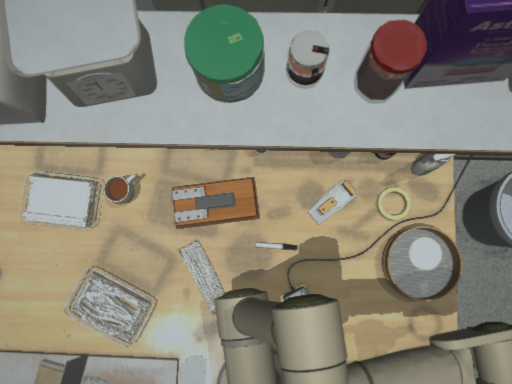

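```bash
python3 - <<'E'
import cv2
im=cv2.imread("pics/top0.png")
cv2.imwrite("pics/top0z.png",cv2.resize(im[120:310,140:390],None,fx=3,fy=3,interpolation=cv2.INTER_CUBIC))
E
```

```text
(no output)
```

View pics/top0z.png

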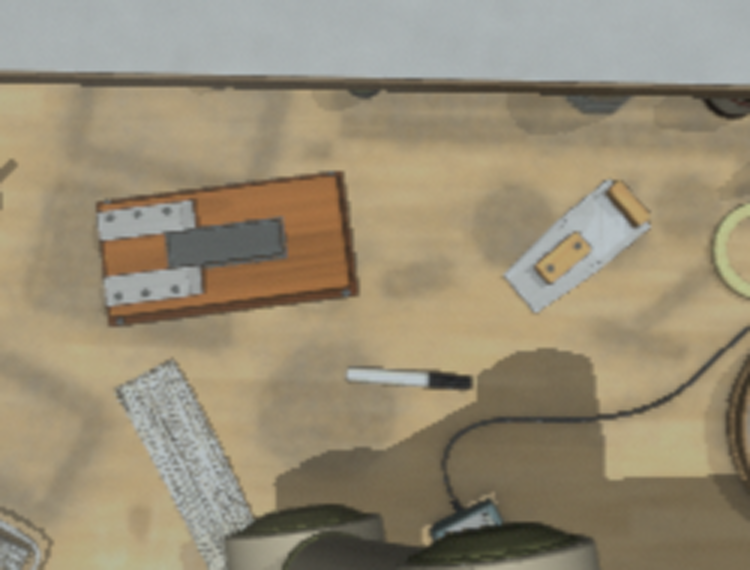

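```bash
cat > h.py <<'E'
import numpy as np, cv2
from rig import readout, cams
def ray(name,uv):
    c=cams.calibration(name)
    K=np.array([[c['fx'],0,c['cx']],[0,c['fy'],c['cy']],[0,0,1]])
    n=cv2.undistortPoints(np.float64(uv).reshape(-1,1,2),K,np.array([c['k1'],0,0,0])).reshape(-1,2)
    d=np.c_[n,np.ones(len(n))]@c['R']
    return -c['R'].T@c['t'],d
def on_z(name,uv,z):
    o,d=ray(name,uv); return o+d*((z-o[2])/d[:,2])[:,None]
def proj(name,X):
    c=cams.calibration(name); 
    K=np.array([[c['fx'],0,c['cx']],[0,c['fy'],c['cy']],[0,0,1]])
    return cv2.projectPoints(np.float64(X).reshape(-1,1,3),cv2.Rodrigues(c['R'])[0],c['t'],K,np.array([c['k1'],0,0,0]))[0].reshape(-1,2)
def comp(mask,seed):
    n,l,s,ce=cv2.connectedComponentsWithStats(mask.astype(np.uint8),connectivity=4)
    k=l[seed[1],seed[0]]; assert k>0,(seed)
    return (l==k).astype(np.uint8)
def rect(name,m,z):
    """min area rect in world plane z of mask's contour"""
    c=max(cv2.findContours(m,cv2.RETR_EXTERNAL,cv2.CHAIN_APPROX_NONE)[0],key=cv2.contourArea).reshape(-1,2)
    P=on_z(name,c,z)[:,:2].astype(np.float32)
    mm=cv2.minAreaRect(P); ys,xs=np.nonzero(m)
    Q=on_z(name,np.c_[xs,ys],z)[:,:2]; cen=Q.mean(0); w,v=np.linalg.eigh(np.cov(Q.T))
    return mm,cen,v[:,1],np.degrees(np.arctan2(v[1,1],v[0,1])),np.sqrt(12*w)
E
python3 - <<'E'
from h import *
im=cv2.imread("pics/top0.png"); hsv=cv2.cvtColor(im,cv2.COLOR_BGR2HSV)
for p in [(215,201),(190,217),(175,205),(240,190),(250,215),(326,205),(345,188),(335,195)]: print(p,hsv[p[1],p[0]])
m=(hsv[...,1]<60)&(hsv[...,2]<115)
print('plunger',rect('top',comp(m,(215,201)),48))
m=(hsv[...,1]<40)&(hsv[...,2]>130)
for s in [(183,193),(187,217)]:
    try: print('rail',rect('top',comp(m,s),51))
    except AssertionError as e: print(e)
m=(hsv[...,1]>150)&(hsv[...,0]<14); m=comp(m,(245,190)); print('wood',rect('top',m,36))
g=((hsv[...,1]>90)&(hsv[...,2]>150)&(hsv[...,0]>10)).astype(np.uint8)
cv2.imwrite("pics/t1.png",cv2.resize(np.hstack([(m*255)[150:250,150:400],(g*255)[150:250,150:400]]),None,fx=1.5,fy=1.5))
m=(hsv[...,1]<50)&(hsv[...,2]>120); m=comp(m,(335,195)); print('plate',rect('top',m,8))
E
```

```text
(215, 201) [75 11 96]
(190, 217) [ 70   5 150]
(175, 205) [ 15 138 150]
(240, 190) [ 14 150 161]
(250, 215) [ 14 149 145]
(326, 205) [ 19 114 188]
(345, 188) [17 73 87]
(335, 195) [ 94  10 186]
plunger (((551.0890502929688, 139.967041015625), (41.24879455566406, 118.48665618896484), 8.426226615905762), array([551.558619  , 139.83801567]), array([-0.12846497,  0.99171405]), np.float64(97.38089796682887), array([ 40.48176847, 117.4978136 ]))
rail (((573.5744018554688, 222.01028442382812), (28.13083267211914, 98.17355346679688), 8.416231155395508), array([573.29854834, 221.43839702]), array([-0.15803099,  0.98743415]), np.float64(99.092626396089), array([28.28526358, 98.11301901]))
(187, 217)Traceback (most recent call last):
  File "<stdin>", line 10, in <module>
  File "h.py", line 17, in comp
    k=l[seed[1],seed[0]]; assert k>0,(seed)
                                 ^^^
AssertionError: (245, 190)
```

```bash
python3 - <<'E'
import cv2
im=cv2.imread("pics/top0.png")
cv2.imwrite("pics/kz.png",cv2.resize(im[170:230,300:370],None,fx=8,fy=8,interpolation=cv2.INTER_CUBIC))
im=cv2.imread("pics/scene0.png")
cv2.imwrite("pics/sz.png",cv2.resize(im[140:280,150:350],None,fx=4,fy=4,interpolation=cv2.INTER_CUBIC))
E
```

```text
(no output)
```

View pics/kz.png

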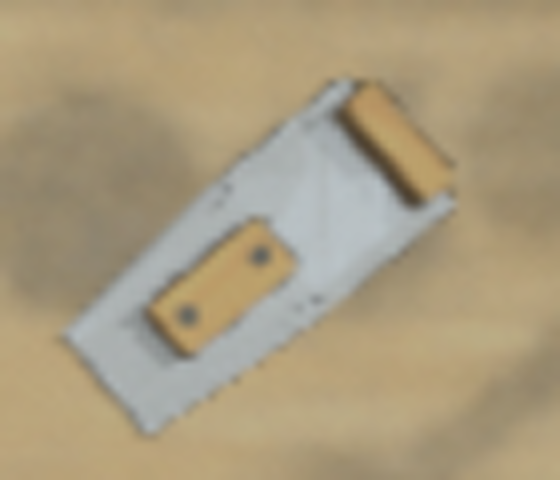

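View pics/sz.png

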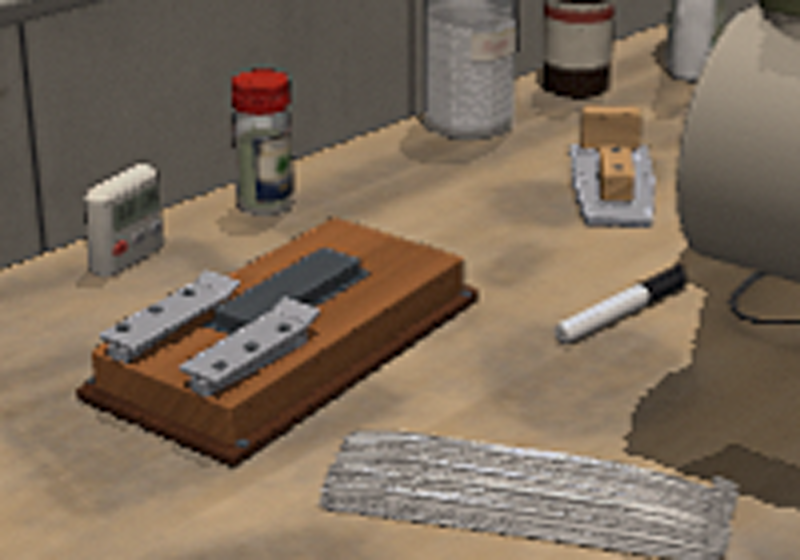

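```bash
python3 - <<'E'
import cv2
from h import *
c=cams.calibration('top'); print(-c['R'].T@c['t']); c=cams.calibration('scene'); print(-c['R'].T@c['t'])
im=cv2.imread("pics/top0.png")
cv2.imwrite("pics/pz.png",cv2.resize(im[170:234,165:265],None,fx=8,fy=8,interpolation=cv2.INTER_CUBIC))
# shelf edge
print(on_z('top',[(250,148)],400),on_z('top',[(250,148)],600), proj('top',[[0,0,0]]))
E
```

```text
[ 390.53815766  -14.48540634 1491.20762973]
[-160.22704194  755.18286551  526.68388313]
[[637.75550533  24.89394146 400.        ]] [[592.4447247   17.67636953 600.        ]] [[256.9334092  387.83127898]]
```

View pics/pz.png

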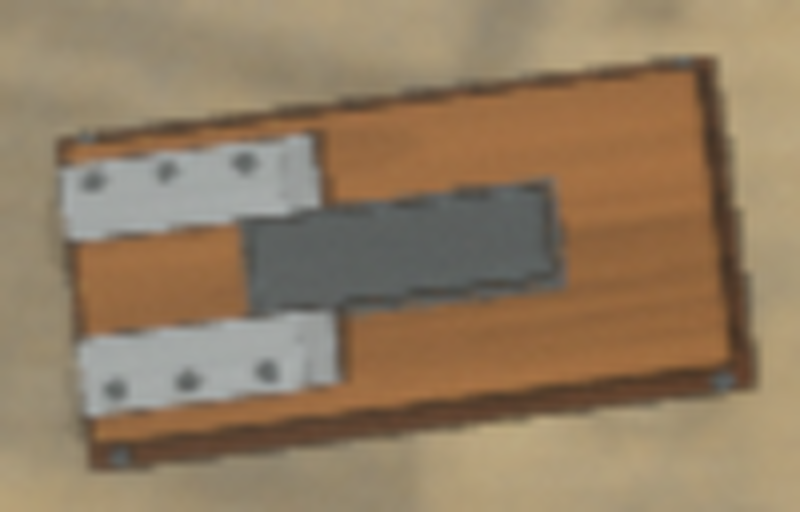

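```bash
python3 - <<'E'
from h import *
def S(p,ox,oy,k=8): return (np.array(p,float)+.5)/k-.5+[ox,oy]
def W(p,z,ox=165,oy=170): return on_z('top',S(p,ox,oy),z)[:,:2]
r=W([(60,168),(88,416),(68,240),(80,340)],51); print(r); 
e1=(r[0]+r[1])/2; e2=(r[2]+r[3])/2; print('rail end mid',e1,e2,np.linalg.norm(r[0]-r[1]),np.linalg.norm(r[2]-r[3]))
p=W([(550,181),(557,275),(245,222),(252,312)],48); pr=(p[0]+p[1])/2; pl=(p[2]+p[3])/2
print('plunger',p,(pr+pl)/2,np.linalg.norm(pr-pl),np.degrees(np.arctan2(*(pl-pr)[::-1])))
b=W([(697,68),(730,365),(95,440)],36); print('block',b,np.linalg.norm(b[0]-b[1]),np.linalg.norm(b[1]-b[2]),np.degrees(np.arctan2(*(b[2]-b[1])[::-1])),'mid right end',(b[0]+b[1])/2)
f=W([(716,60),(755,384),(92,467)],0); print('foot',np.linalg.norm(f[0]-f[1]),np.linalg.norm(f[1]-f[2]),np.degrees(np.arctan2(*(f[2]-f[1])[::-1])))
e=(e1+e2)/2; br=(b[0]+b[1])/2; v=e-br; print('axis deg',np.degrees(np.arctan2(*v[::-1])),np.linalg.norm(v))
# keeper, z=8 plate; grip block z=34, tail 44
n=W([(65,338),(148,433)],8,300,170); print('nose',n.mean(0),np.linalg.norm(n[0]-n[1]))
g=W([(258,217),(297,262),(190,356),(148,308)],34,300,170); print('grip c',g.mean(0),np.linalg.norm(g[0]-g[1]),np.linalg.norm(g[1]-g[2]))
d=(g[2]+g[3])/2-(g[0]+g[1])/2; print('grip dir',np.degrees(np.arctan2(*d[::-1])))
t=W([(343,75),(365,82),(455,178),(428,203)],44,300,170); print('tail',t[1:3].mean(0),np.linalg.norm(t[1]-t[2]))
d=n.mean(0)-t[1:3].mean(0); print('nose-tail dir',np.degrees(np.arctan2(*d[::-1])),np.linalg.norm(d))
print('plunger/grip in scene; ', )
E
```

```text
[[580.36417279 270.75579852]
 [486.49134224 255.82510693]
 [552.94720112 266.44202375]
 [515.09711854 260.15185357]]
rail end mid [533.42775752 263.29045273] [534.02215983 263.29693866] 95.05279515234857 38.36919327261565
plunger [[579.81561655  84.68803408]
 [544.07156204  80.96561387]
 [561.63537799 199.96177533]
 [527.44834734 195.93456563]] [553.24272598 140.38749723] 116.42913943528636 98.59574727708984
block [[626.27210724  30.44241834]
 [512.48734795  15.0477807 ]
 [478.43347827 255.55859257]] 114.8214540744502 242.90968829362978 98.05892674893506 mid right end [569.37972759  22.74509952]
foot 128.42234108941196 259.878624113187 98.46194796792307
axis deg 98.43115026341542 243.1766634932684
nose [ 510.93050817 -160.50159541] 48.31644220545881
grip c [ 547.77918864 -201.87423664] 22.497465935268508 54.538497074791906
grip dir 131.5331357301028
tail [ 607.57618028 -270.76576038] 49.4895417039599
nose-tail dir 131.23430983992475 146.6239135193554
plunger/grip in scene;
```

```bash
cat >> h.py <<'E'
from scipy.spatial.transform import Rotation as Ro
O=np.array([553.4,130.6]); A=np.radians(98.43); V=np.array([np.cos(A),np.sin(A)]); U=np.array([np.sin(A),-np.cos(A)])
def press(x,y): return O+U*x+V*y
def inpress(p): d=np.asarray(p)[:2]-O; return d@U,d@V
def Rdown(xdeg):
    a=np.radians(xdeg); x=[np.cos(a),np.sin(a),0]; z=[0,0,-1]
    return Ro.from_matrix(np.c_[x,np.cross(z,x),z])
def plan(xy,z,xdeg,s=None):
    s=s or readout.sense(); R=Ro.from_quat(np.roll(s['ee_rot'],-1))
    d=R.inv().apply(np.r_[xy,z]-s['eef_pos'])/10
    rv=np.degrees((R.inv()*Rdown(xdeg)).as_rotvec())/5
    print('shift cm',d.round(2),'turn',rv.round(2), 'after-turn axes shift',(Rdown(xdeg).inv().apply(np.r_[xy,z]-s['eef_pos'])/10).round(2))
def show():
    s=readout.sense(); x=Ro.from_quat(np.roll(s['ee_rot'],-1)).as_matrix()
    print('t',s['time_s'],'pos',s['eef_pos'].round(1),'press',np.round(inpress(s['eef_pos']),1),'xdeg',np.degrees(np.arctan2(x[1,0],x[0,0])).round(2),'tilt',x[:2,2].round(4),'F',s['force'].round(1),'grip',round(s['grip_width'],3),'q6',s['joints'][5])
E
python3 -c "
from h import *
plan((555.8,-211.2),150,131.4); show()"
```

```text
shift cm [ 43.5  -11.94   8.1 ] turn [-1.000e-02 -1.000e-02 -2.185e+01] after-turn axes shift [-3.05 45.01  8.08]
t 0.1 pos [ 198.  -486.   230.8] press [-442.  -557.8] xdeg 22.16 tilt [-0.0002  0.0012] F [-0.5 -0.8  0.2] grip 0.998 q6 -0.22340603983784704
```

Emit:
carry_out:
  steps: [2.9, -0.8, 0, 0, 0, 0, 1, 2.9, -0.8, 0, 0, 0, 0, 1, 2.9, -0.8, 0, 0, 0, 0, 1, 2.9, -0.8, 0, 0, 0, 0, 1, 2.9, -0.8, 0, 0, 0, 0, 1, 2.9, -0.8, 0, 0, 0, 0, 1, 2.9, -0.8, 0, 0, 0, 0, 1, 2.9, -0.8, 0, 0, 0, 0, 1, 2.9, -0.8, 0, 0, 0, 0, 1, 2.9, -0.8, 0, 0, 0, 0, 1, 2.9, -0.8, 0, 0, 0, 0, 1, 2.9, -0.8, 0, 0, 0, 0, 1, 2.9, -0.8, 0, 0, 0, 0, 1, 2.9, -0.8, 0, 0, 0, 0, 1, 2.9, -0.8, 0, 0, 0, 0, 1]
  grip_force: 60

```text
time_s: 1.35
eef_pos: [556.6, -209.8, 230.9]
ee_rot: [-0.0, 0.981, 0.192, -0.0]
force: [0.1, -0.8, 0.6]
grip_width: 1.001
```

Emit:
carry_out:
  steps: [0, 0, 0.5, 0, 0, -1.35, 1, 0, 0, 0.5, 0, 0, -1.35, 1, 0, 0, 0.5, 0, 0, -1.35, 1, 0, 0, 0.5, 0, 0, -1.35, 1, 0, 0, 0.5, 0, 0, -1.35, 1, 0, 0, 0.5, 0, 0, -1.35, 1, 0, 0, 0.5, 0, 0, -1.35, 1, 0, 0, 0.5, 0, 0, -1.35, 1, 0, 0, 0.5, 0, 0, -1.35, 1, 0, 0, 0.5, 0, 0, -1.35, 1, 0, 0, 0.5, 0, 0, -1.35, 1, 0, 0, 0.5, 0, 0, -1.35, 1, 0, 0, 0.5, 0, 0, -1.35, 1, 0, 0, 0.5, 0, 0, -1.35, 1, 0, 0, 0.5, 0, 0, -1.35, 1, 0, 0, 0.5, 0, 0, -1.35, 1, 0, 0, 0, 0, 0, -0.2, 1]

```text
time_s: 2.77
eef_pos: [555.1, -210.7, 150.0]
ee_rot: [-0.001, 0.411, 0.911, 0.0]
force: [-0.1, -0.1, 0.0]
grip_width: 0.999
```

```bash
python3 -c "
from h import *
show(); plan((555.8,-211.2),60,131.4)
im=cams.capture('scene'); cv2.imwrite('pics/s1.png',cv2.resize(im[60:260,250:450,::-1],None,fx=3,fy=3))"
```

```text
t 2.7667 pos [ 555.1 -210.7  150. ] press [ -48.4 -337.9] xdeg 131.42 tilt [-0.0021  0.0013] F [-0.1 -0.1  0. ] grip 0.999 q6 -1.2828294286936621
shift cm [-0.11  0.03  9.  ] turn [-0.01 -0.03  0.  ] after-turn axes shift [-0.08  0.02  9.  ]
```

View pics/s1.png

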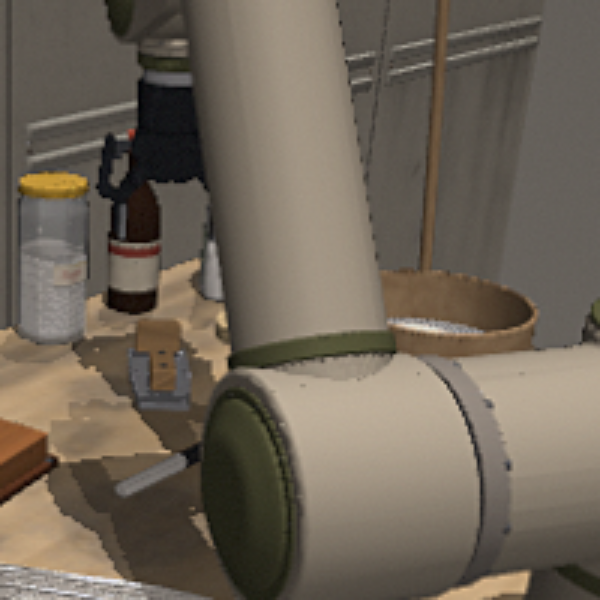

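Emit:
carry_out:
  steps: [-0.1, 0, 2, 0, 0, 0, 1, 0, 0, 2, 0, 0, 0, 1, 0, 0, 2, 0, 0, 0, 1, 0, 0, 2, 0, 0, 0, 1, 0, 0, 2, 0, 0, 0, 1, 0, 0, 2, 0, 0, 0, 1, 0, 0, 1, 0, 0, 0, 1, 0, 0, 0.8, 0, 0, 0, 1, 0, 0, 0, 0, 0, 0, 1, 0, 0, 0, 0, 0, 0, 1]

```text
time_s: 3.65
eef_pos: [556.6, -212.0, 13.9]
ee_rot: [0.0, 0.414, 0.91, -0.0]
force: [0.2, -0.3, -0.2]
grip_width: 1.0
```

```bash
python3 -c "
from h import *
show()
im=cams.capture('scene'); cv2.imwrite('pics/s2.png',cv2.resize(im[130:230,250:350,::-1],None,fx=6,fy=6))"
```

```text
t 3.65 pos [ 556.6 -212.    13.9] press [ -47.  -339.3] xdeg 131.11 tilt [ 0.0006 -0.0004] F [ 0.2 -0.3 -0.2] grip 1.0 q6 -1.2778770044873264
```

View pics/s2.png

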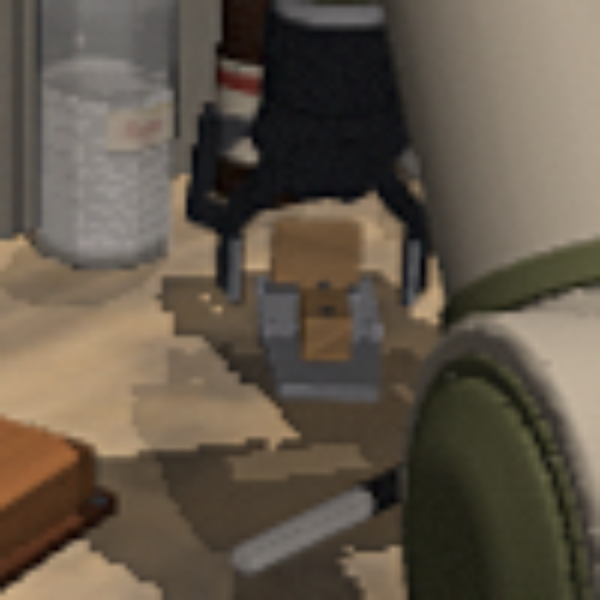

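Emit:
carry_out:
  steps: [0, 0, 0.2, 0, 0, 0, 1, 0, 0, 0, 0, 0, 0, -1, 0, 0, 0, 0, 0, 0, -1, 0, 0, 0, 0, 0, 0, -1, 0, 0, 0, 0, 0, 0, -1, 0, 0, 0, 0, 0, 0, -1, 0, 0, 0, 0, 0, 0, -1, 0, 0, 0, 0, 0, 0, -1, 0, 0, 0, 0, 0, 0, -1, 0, 0, 0, 0, 0, 0, -1, 0, 0, 0, 0, 0, 0, -1]
  grip_force: 80

```text
time_s: 4.62
eef_pos: [556.6, -211.9, 11.7]
ee_rot: [0.0, 0.413, 0.911, -0.0]
force: [0.1, 0.6, 5.5]
grip_width: 0.286
```

```bash
python3 -c "
from h import *
show()
im=cams.capture('scene'); cv2.imwrite('pics/s3.png',cv2.resize(im[130:230,250:350,::-1],None,fx=6,fy=6))"
```

```text
t 4.6167 pos [ 556.6 -211.9   11.7] press [ -47.1 -339.3] xdeg 131.16 tilt [ 0.0007 -0.0004] F [0.1 0.6 5.5] grip 0.286 q6 -1.2787746321565876
```

View pics/s3.png

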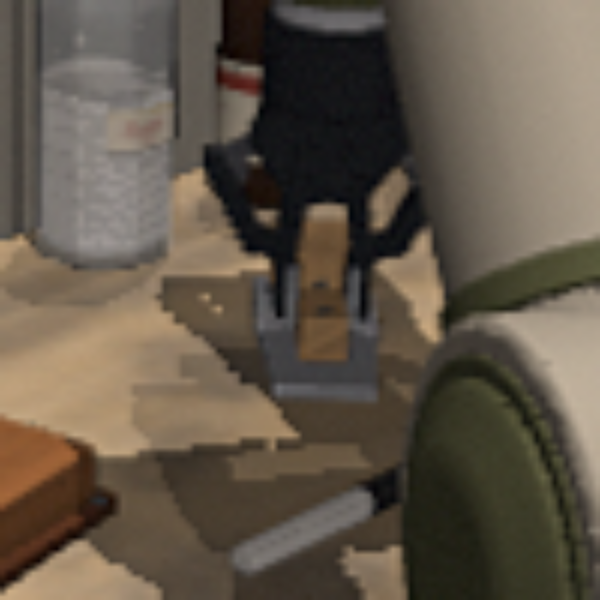

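Emit:
carry_out:
  steps: [0, 0, -0.5, 0, 0, 0, -1, 0, 0, -1.5, 0, 0, 0, -1, 0, 0, -1.5, 0, 0, 0, -1, 0, 0, -1.5, 0, 0, 0, -1, 0, 0, -1.5, 0, 0, 0, -1, 0, 0, -1.5, 0, 0, 0, -1, 0, 0, -1.5, 0, 0, 1.0, -1, 0, 0, -0.5, 0, 0, 1.1, -1, 0, 0, 0, 0, 0, 1.1, -1, 0, 0, 0, 0, 0, 1.1, -1, 0, 0, 0, 0, 0, 1.1, -1, 0, 0, 0, 0, 0, 1.14, -1, 0, 0, 0, 0, 0, 0, -1]

```text
time_s: 5.75
eef_pos: [556.0, -211.6, 110.9]
ee_rot: [-0.001, 0.654, 0.756, -0.0]
force: [0.1, 0.3, -2.0]
grip_width: 0.288
```

```bash
python3 -c "
from h import *
show(); plan(press(0,-43),110,98.43)"
```

```text
t 5.75 pos [ 556.  -211.6  110.9] press [ -47.6 -338.8] xdeg 98.26 tilt [-0.001   0.0006] F [ 0.1  0.3 -2. ] grip 0.288 q6 -0.7045938263667715
shift cm [29.6   4.67  0.11] turn [-0.01 -0.01 -0.03] after-turn axes shift [29.58  4.76  0.09]
```

Emit:
carry_out:
  steps: [1.2, 0.2, 0, 0, 0, 0, -1, 2.2, 0.35, 0, 0, 0, 0, -1, 2.2, 0.35, 0, 0, 0, 0, -1, 2.2, 0.35, 0, 0, 0, 0, -1, 2.2, 0.35, 0, 0, 0, 0, -1, 2.2, 0.35, 0, 0, 0, 0, -1, 2.2, 0.35, 0, 0, 0, 0, -1, 2.2, 0.35, 0, 0, 0, 0, -1, 2.2, 0.35, 0, 0, 0, 0, -1, 2.2, 0.35, 0, 0, 0, 0, -1, 2.2, 0.35, 0, 0, 0, 0, -1, 2.2, 0.35, 0, 0, 0, 0, -1, 2.2, 0.35, 0, 0, 0, 0, -1, 2.0, 0.35, 0, 0, 0, 0, -1, 0, 0, 1, 0, 0, -0.03, -1, 0, 0, 1, 0, 0, 0, -1, 0, 0, 0.5, 0, 0, 0, -1, 0, 0, 0, 0, 0, 0, -1, 0, 0, 0, 0, 0, 0, -1]

```text
time_s: 7.33
eef_pos: [559.5, 87.4, 85.9]
ee_rot: [-0.0, 0.652, 0.758, -0.0]
force: [-0.6, 0.4, -1.0]
grip_width: 0.284
```

```bash
python3 -c "
from h import *
show()
im=cams.capture('top')[:,:,::-1]; cv2.imwrite('pics/top4.png',im);cv2.imwrite('pics/top4z.png',cv2.resize(im[165:240,160:260],None,fx=8,fy=8,interpolation=cv2.INTER_CUBIC))
im=cams.capture('scene')[:,:,::-1]; cv2.imwrite('pics/s4.png',im);cv2.imwrite('pics/s4z.png',cv2.resize(im[150:260,160:290],None,fx=6,fy=5.45,interpolation=cv2.INTER_CUBIC))"
```

```text
t 7.3333 pos [559.5  87.4  85.9] press [ -0.3 -43.7] xdeg 98.59 tilt [-0.001 -0.   ] F [-0.6  0.4 -1. ] grip 0.284 q6 -0.20180621830430676
```

View pics/top4z.png

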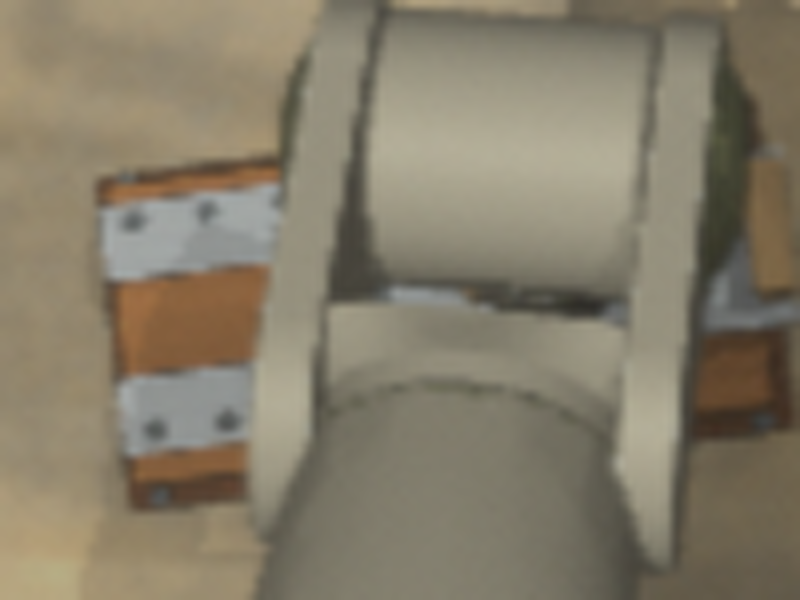

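View pics/s4z.png

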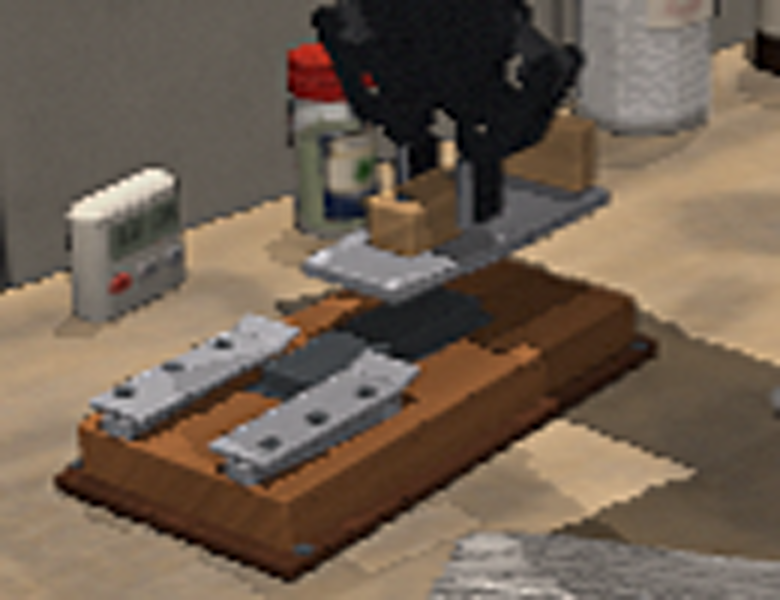

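```bash
python3 -c "
from h import *
def Z(pts):
    w=[np.r_[press(a,b),c] for a,b,c in pts]; q=proj('scene',w); return ((q-[160,150]+.5)*[6,600/110]-.5).round(0).tolist()
print('nose top corners',Z([(-26,25.3,82.2),(26,25.3,82.2),(-26,25.3,74.2),(26,25.3,74.2)]))
print('rail end outer L/R',Z([(-48,135,51),(48,135,51)]),'inner',Z([(-18.5,135,51),(18.5,135,51)]))
print('block corners',Z([(-60,135,36),(60,135,36),(-60,-110,36),(60,-110,36)]))
print('foot',Z([(-66,143,0),(66,143,0),(-66,-118,0)]))
"
```

```text
nose top corners [[392.0, 288.0], [299.0, 260.0], [393.0, 304.0], [300.0, 275.0]]
rail end outer L/R [[258.0, 459.0], [83.0, 395.0]] inner [[202.0, 439.0], [135.0, 414.0]]
block corners [[283.0, 498.0], [66.0, 417.0], [639.0, 292.0], [435.0, 234.0]]
foot [[286.0, 583.0], [49.0, 488.0], [658.0, 352.0]]
```

```bash
python3 -c "
import cv2
im=cv2.imread('pics/s4.png')
cv2.imwrite('pics/s4y.png',cv2.resize(im[185:250,165:240],None,fx=10,fy=9.2,interpolation=cv2.INTER_CUBIC))"
```

```text
(no output)
```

View pics/s4y.png

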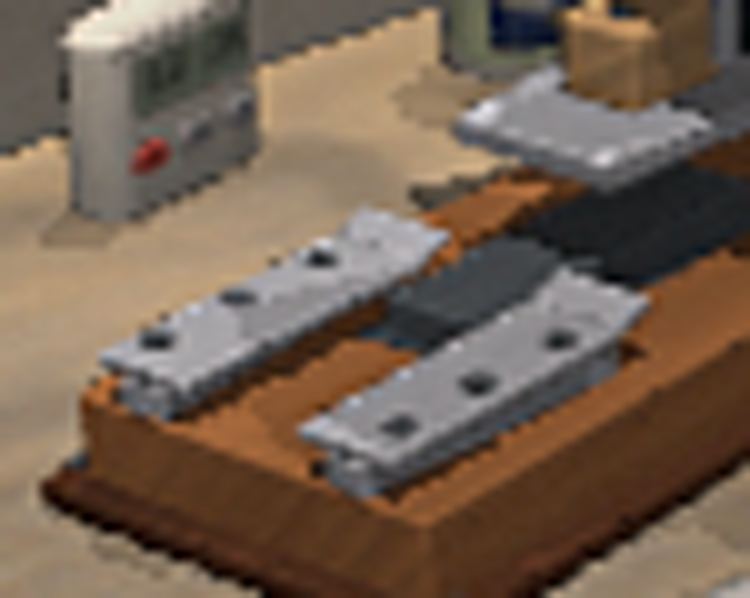

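```bash
python3 -c "
from h import *
im=cv2.imread('pics/s4.png')
z=cv2.resize(im[185:250,165:240],None,fx=10,fy=9.2,interpolation=cv2.INTER_CUBIC)
def Z(pts):
    q=proj('scene',[np.r_[press(a,b),c] for a,b,c in pts]); return ((q-[165,185]+.5)*[10,9.2]).astype(np.int32)
for s in(-1,1):
    cv2.polylines(z,[Z([(s*18.5,135,51),(s*48,135,51),(s*48,50,51),(s*18.5,50,51)])],True,(0,0,255),1)
cv2.polylines(z,[Z([(-17,-46,48),(17,-46,48),(17,66,48),(-17,66,48)])],True,(0,255,0),1)
cv2.polylines(z,[Z([(-26,25.3,82.2),(26,25.3,82.2),(26,25.3,74.2),(-26,25.3,74.2)])],True,(255,0,0),1)
cv2.imwrite('pics/ov.png',z)"
```

```text
(no output)
```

View pics/ov.png

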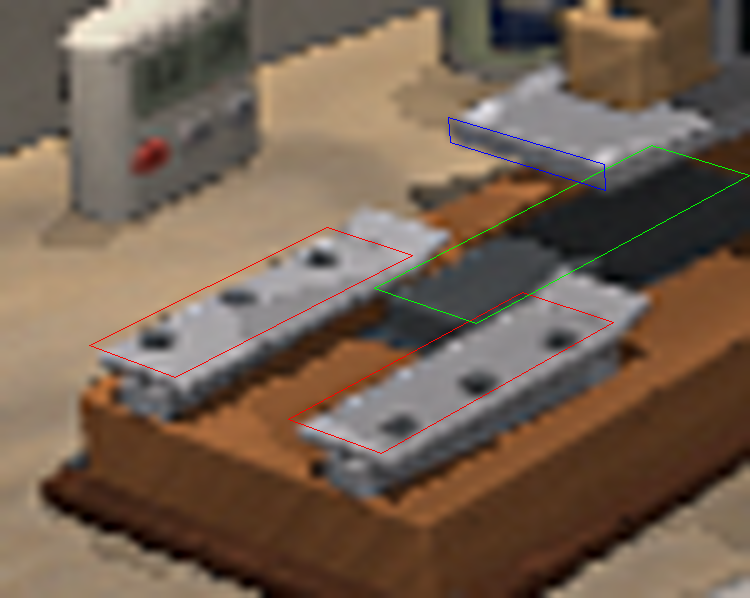

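```bash
python3 -c "
from h import *
im=cv2.imread('pics/top4.png')
z=cv2.resize(im[165:225,220:280],None,fx=10,fy=10,interpolation=cv2.INTER_CUBIC)
def Z(pts):
    q=proj('top',[np.r_[press(a,b),c] for a,b,c in pts]); return ((q-[220,165]+.5)*10).astype(np.int32)
k=-30.7
cv2.polylines(z,[Z([(-33.5,k-29,82),(-33.5,k-94,82),(33.5,k-94,82),(33.5,k-29,82)])],False,(255,0,0),1)
cv2.polylines(z,[Z([(-25,k-78,118),(-25,k-94,118),(25,k-94,118),(25,k-78,118)])],True,(0,0,255),1)
cv2.polylines(z,[Z([(-60,-20,36),(-60,-110,36),(60,-110,36)])],False,(0,255,0),1)
cv2.imwrite('pics/ov2.png',z)"
```

```text
(no output)
```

View pics/ov2.png

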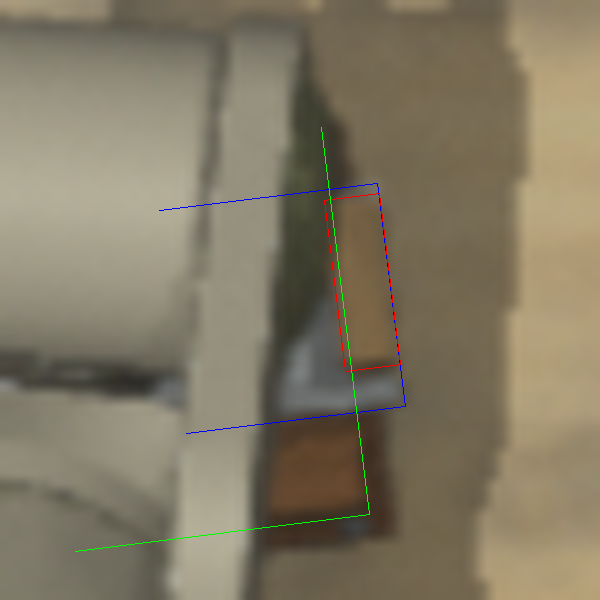

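Emit:
carry_out:
  steps: [0, 0, 1.0, 0, 0, 0, -1, 0, 0, 1.0, 0, 0, 0, -1, 0, 0, 0.4, 0, 0, 0, -1, 0, 0, 0.3, 0, 0, 0, -1, 0, 0, 0.3, 0, 0, 0, -1, 0, 0, 0.3, 0, 0, 0, -1, 0, 0, 0.2, 0, 0, 0, -1, 0, 0, 0.2, 0, 0, 0, -1, 0, 0, 0, 0, 0, 0, -1, 0, 0, 0, 0, 0, 0, -1, 0, 0, 0, 0, 0, 0, -1]

```text
time_s: 8.35
eef_pos: [559.8, 88.0, 49.6]
ee_rot: [0.0, 0.652, 0.758, 0.0]
force: [-3.0, -0.5, 4.3]
grip_width: 0.284
```

```bash
python3 -c "
from h import *
show()
im=cams.capture('scene')[:,:,::-1]; cv2.imwrite('pics/s5.png',im);cv2.imwrite('pics/s5z.png',cv2.resize(im[170:250,165:275],None,fx=7,fy=7,interpolation=cv2.INTER_CUBIC))"
```

```text
t 8.35 pos [559.8  88.   49.6] press [  0.1 -43.1] xdeg 98.61 tilt [ 0.0004 -0.0001] F [-3.  -0.5  4.3] grip 0.284 q6 -0.20106329645451163
```

View pics/s5z.png

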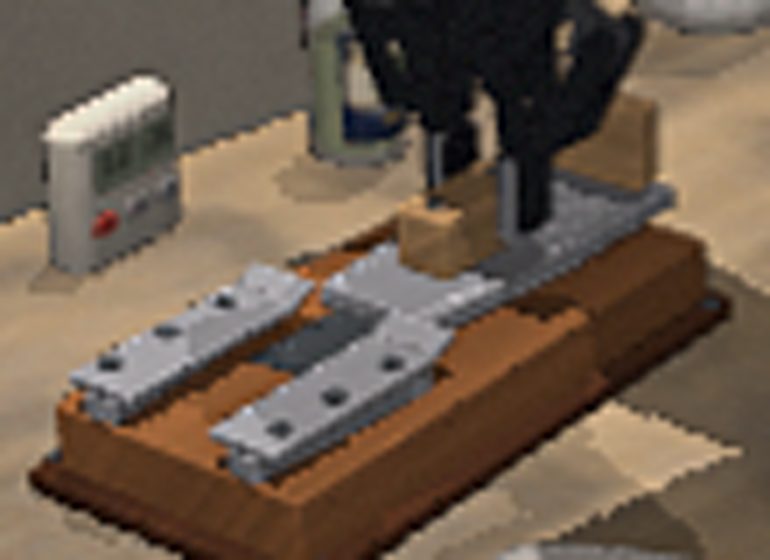

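Emit:
carry_out:
  steps: [0, 0, 0.1, 0, 0, 0, -1, 0, 0, 0.1, 0, 0, 0, -1, 0, 0, 0, 0, 0, 0, -1, 0, 0, 0, 0, 0, 0, -1]

```text
time_s: 8.73
eef_pos: [560.0, 88.0, 47.8]
ee_rot: [0.0, 0.652, 0.758, 0.0]
force: [-2.5, 0.2, 6.9]
grip_width: 0.286
```

Emit:
carry_out:
  steps: [0, 0, 0.1, 0, 0, 0, -1, 0, 0, 0, 0, 0, 0, -1, 0, 0, 0, 0, 0, 0, -1]

```text
time_s: 8.98
eef_pos: [560.0, 88.0, 47.7]
ee_rot: [0.0, 0.652, 0.758, 0.0]
force: [-5.5, -0.1, 14.9]
grip_width: 0.286
```

Emit:
carry_out:
  steps: [0.3, 0, -0.05, 0, 0, 0, -1, 0.3, 0, 0, 0, 0, 0, -1, 0.3, 0, 0, 0, 0, 0, -1, 0.3, 0, 0, 0, 0, 0, -1, 0.3, 0, 0, 0, 0, 0, -1, 0.3, 0, 0, 0, 0, 0, -1, 0.3, 0, 0, 0, 0, 0, -1, 0.3, 0, 0, 0, 0, 0, -1, 0.3, 0, 0, 0, 0, 0, -1, 0.3, 0, 0, 0, 0, 0, -1]

```text
time_s: 9.82
eef_pos: [556.4, 117.2, 47.8]
ee_rot: [0.002, 0.652, 0.758, 0.001]
force: [-0.1, -4.8, 7.0]
grip_width: 0.282
```

```bash
python3 -c "
from h import *
show()
im=cams.capture('scene')[:,:,::-1]; cv2.imwrite('pics/s6.png',im);cv2.imwrite('pics/s6z.png',cv2.resize(im[170:250,165:275],None,fx=7,fy=7,interpolation=cv2.INTER_CUBIC))"
```

```text
t 9.8167 pos [556.4 117.2  47.8] press [  1.  -13.7] xdeg 98.61 tilt [ 0.0032 -0.0009] F [-0.1 -4.8  7. ] grip 0.282 q6 -0.14761849322229206
```

View pics/s6z.png

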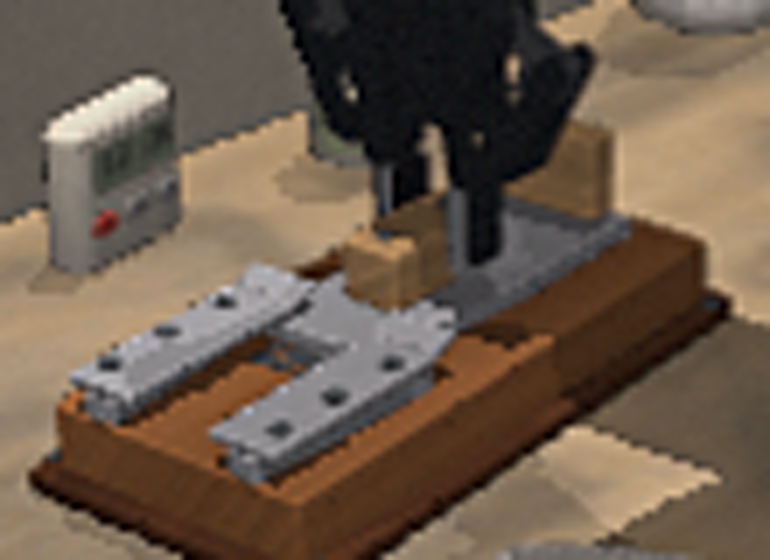

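Emit:
carry_out:
  steps: [0.3, -0.05, 0, 0, 0, 0, -1, 0.3, -0.05, 0, 0, 0, 0, -1, 0.3, 0, 0, 0, 0, 0, -1, 0.3, 0, 0, 0, 0, 0, -1, 0.3, 0, 0, 0, 0, 0, -1, 0.3, 0, 0, 0, 0, 0, -1, 0.3, 0, 0, 0, 0, 0, -1, 0.3, 0, 0, 0, 0, 0, -1, 0, 0, 0, 0, 0, 0, -1, 0, 0, 0, 0, 0, 0, -1]

```text
time_s: 10.7
eef_pos: [551.8, 141.2, 47.8]
ee_rot: [0.001, 0.652, 0.758, 0.001]
force: [0.3, -0.3, 6.7]
grip_width: 0.286
```

```bash
python3 -c "
from h import *
show()
im=cams.capture('scene')[:,:,::-1]; cv2.imwrite('pics/s7.png',im);cv2.imwrite('pics/s7z.png',cv2.resize(im[170:250,165:275],None,fx=7,fy=7,interpolation=cv2.INTER_CUBIC))"
```

```text
t 10.7 pos [551.8 141.2  47.8] press [-0.  10.8] xdeg 98.62 tilt [ 0.0033 -0.0001] F [ 0.3 -0.3  6.7] grip 0.286 q6 -0.10522891974380691
```

View pics/s7z.png

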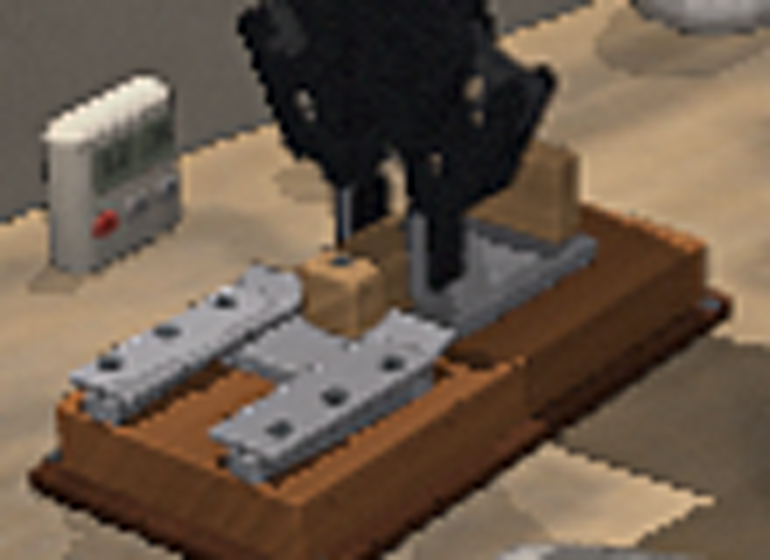

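Emit:
carry_out:
  steps: [0, 0, -0.1, 0, 0, 0, -1, 0, 0, 0, 0, 0, 0, 0, 0, 0, 0, 0, 0, 0, 0, 0, 0, 0, 0, 0, 0, 0, 0, 0, 0, 0, 0, 0, 0, 0, 0, 0, 0, 0, 0, 0, 0, 0, 0, 0, 0, 0, 0, 0, -0.5, 0, 0, 0, 0, 0, 0, -1.5, 0, 0, 0, 0, 0, 0, -1.5, 0, 0, 0, 0, 0, 0, -1.5, 0, 0, 0, 0, 0, 0, -1.5, 0, 0, 0, 0, 0, 0, -1.5, 0, 0, 0, 0, 0, 0, 0, 0, 0, 0, 0]

```text
schema error: expected a multiple of 7 numbers
```

```bash
python3 -c "
from h import *
show()
im=cams.capture('scene')[:,:,::-1]; cv2.imwrite('pics/s8.png',im);cv2.imwrite('pics/s8z.png',cv2.resize(im[170:250,165:275],None,fx=7,fy=7,interpolation=cv2.INTER_CUBIC))"
```

```text
t 10.75 pos [551.8 141.2  47.8] press [-0.1 10.8] xdeg 98.62 tilt [ 0.0032 -0.    ] F [ 0.4 -0.7  6.8] grip 0.283 q6 -0.10529552166549944
```

View pics/s8z.png

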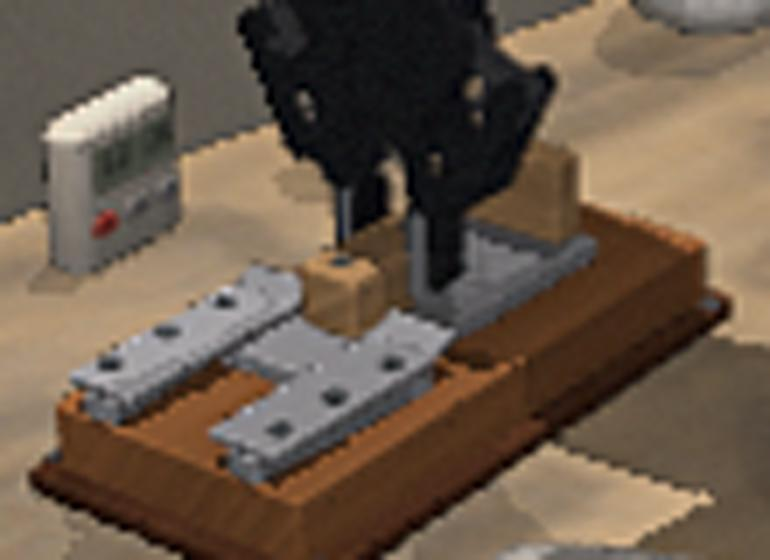

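Emit:
carry_out:
  steps: [0, 0, -0.1, 0, 0, 0, -1, 0, 0, 0, 0, 0, 0, 0, 0, 0, 0, 0, 0, 0, 0, 0, 0, 0, 0, 0, 0, 0, 0, 0, 0, 0, 0, 0, 0, 0, 0, 0, 0, 0, 0, 0, 0, 0, 0, 0, 0, 0, 0, 0, 0, -0.5, 0, 0, 0, 0, 0, 0, -1.5, 0, 0, 0, 0, 0, 0, -1.5, 0, 0, 0, 0, 0, 0, -1.5, 0, 0, 0, 0, 0, 0, -1.5, 0, 0, 0, 0, 0, 0, -1.5, 0, 0, 0, 0, 0, 0, 0, 0, 0, 0, 0]

```text
time_s: 11.97
eef_pos: [552.0, 141.4, 130.9]
ee_rot: [0.002, 0.652, 0.758, 0.002]
force: [-1.0, 1.3, 0.6]
grip_width: 0.5
```

```bash
python3 -c "
from h import *
show()
im=cams.capture('scene')[:,:,::-1]; cv2.imwrite('pics/s8.png',im);cv2.imwrite('pics/s8z.png',cv2.resize(im[170:250,165:275],None,fx=7,fy=7,interpolation=cv2.INTER_CUBIC))"
```

```text
t 11.9667 pos [552.  141.4 130.9] press [ 0.2 10.9] xdeg 98.62 tilt [0.0053 0.0003] F [-1.   1.3  0.6] grip 0.5 q6 -0.10524454055638942
```

View pics/s8z.png

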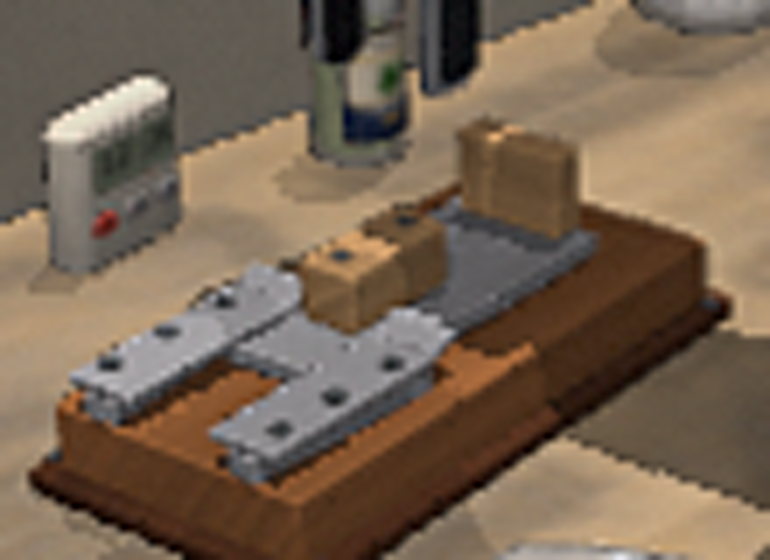

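```bash
python3 -c "
from h import *
plan(press(0,-62),130,8.43)
im=cams.capture('top')[:,:,::-1]; cv2.imwrite('pics/t8z.png',cv2.resize(im[165:240,160:260],None,fx=8,fy=8,interpolation=cv2.INTER_CUBIC))"
```

```text
shift cm [-7.29  0.03 -0.09] turn [ 0.03 -0.02 18.04] after-turn axes shift [ 0.05  7.29 -0.09]
```

Emit:
carry_out:
  steps: [-1.5, 0, 0, 0, 0, 1.2, 0, 0, 0, 0, 0, 0, 1.2, 0, 0, 0, 0, 0, 0, 1.2, 0, 0, 0, 0, 0, 0, 1.2, 0, 0, 0, 0, 0, 0, 1.2, 0, 0, 0, 0, 0, 0, 1.2, 0, 0, 0, 0, 0, 0, 1.2, 0, 0, 0, 0, 0, 0, 1.2, 0, 0, 0, 0, 0, 0, 1.2, 0, 0, 0, 0, 0, 0, 1.2, 0, 0, 0, 0, 0, 0, 1.2, 0, 0, 0, 0, 0, 0, 1.2, 0, 0, 0, 0, 0, 0, 1.2, 0, 0, 0, 0, 0, 0, 1.2, 0, 0, 0, 0, 0, 0, 1.2, 0]

```text
time_s: 13.32
eef_pos: [552.3, 126.4, 126.4]
ee_rot: [-0.0, 0.997, 0.073, -0.001]
force: [1.0, 0.2, -0.9]
grip_width: 0.497
```

```bash
python3 -c "
from h import *
show(); plan(press(0,-62),130,8.43)"
```

```text
t 13.3167 pos [552.3 126.4 126.4] press [-1.7 -4. ] xdeg 8.32 tilt [-0.0022 -0.    ] F [ 1.   0.2 -0.9] grip 0.497 q6 1.4439247227839416
shift cm [ 0.18  5.8  -0.36] turn [-0.    0.03 -0.02] after-turn axes shift [ 0.17  5.8  -0.36]
```

Emit:
carry_out:
  steps: [0.1, 1.5, 0, 0, 0, 0, 0, 0.1, 1.5, 0, 0, 0, 0, 0, 0, 1.5, 0, 0, 0, 0, 0, 0, 1.3, 0, 0, 0, 0, 0, 0, 0, 1, 0, 0, 0, 0, 0, 0, 1, 0, 0, 0, 0, 0, 0, 1, 0, 0, 0, 0, 0, 0, 0, 0, 0, 0, 0]

```text
time_s: 13.98
eef_pos: [562.0, 70.2, 94.7]
ee_rot: [-0.0, 0.997, 0.075, -0.002]
force: [0.3, -0.1, -0.9]
grip_width: 0.5
```

```bash
python3 -c "
from h import *
show(); plan(press(0,-62),52,8.43)
im=cams.capture('scene')[:,:,::-1]; cv2.imwrite('pics/s9z.png',cv2.resize(im[140:230,170:280],None,fx=7,fy=6.6,interpolation=cv2.INTER_CUBIC))"
```

```text
t 13.9833 pos [562.   70.2  94.7] press [ -0.4 -61. ] xdeg 8.65 tilt [-0.0049  0.0005] F [ 0.3 -0.1 -0.9] grip 0.5 q6 1.3370768975467706
shift cm [0.06 0.11 4.27] turn [-0.01  0.05  0.04] after-turn axes shift [0.04 0.1  4.27]
```

View pics/s9z.png

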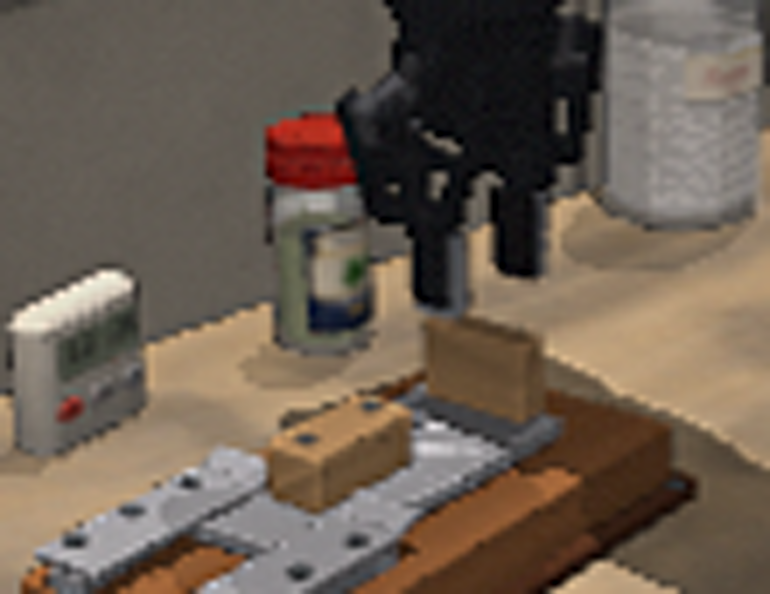

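View pics/t8z.png

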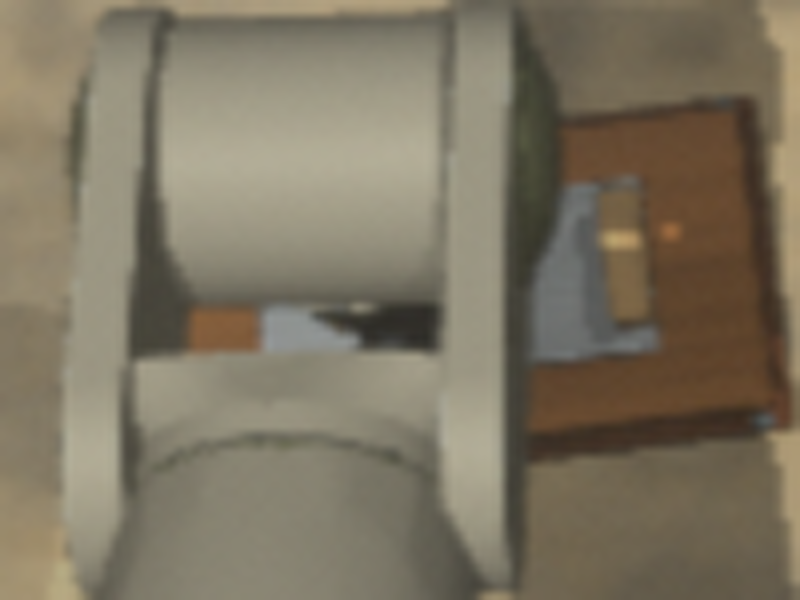

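```bash
python3 -c "
from h import *
S=(np.array([(600,190),(641,184),(655,320),(613,326)],float)+.5)/8-.5+[160,165]
P=on_z('top',S,82)
for p in P: print(np.round(inpress(p),1))
print(np.round(inpress(P.mean(0)),1))"
```

```text
[ 25.7 -56. ]
[ 26.  -71.3]
[-24.9 -70.4]
[-25.2 -54.8]
[  0.4 -63.1]
```

Emit:
carry_out:
  steps: [0.05, 0.2, 0.8, 0, 0.05, 0.04, 0, 0, 0, 0.8, 0, 0, 0, 0, 0, 0, 0.8, 0, 0, 0, 0, 0, 0, 0.8, 0, 0, 0, 0, 0, 0, 0.6, 0, 0, 0, 0, 0, 0, 0.5, 0, 0, 0, 0, 0, 0, 0, 0, 0, 0, 0, 0, 0, 0, 0, 0, 0, 0]

```text
time_s: 14.7
eef_pos: [564.5, 67.5, 54.6]
ee_rot: [-0.0, 0.997, 0.073, 0.002]
force: [-0.1, -0.1, -0.3]
grip_width: 0.498
```

```bash
python3 -c "
from h import *
show()
im=cams.capture('scene')[:,:,::-1]; cv2.imwrite('pics/s10z.png',cv2.resize(im[150:230,190:280],None,fx=8,fy=7.4,interpolation=cv2.INTER_CUBIC))"
```

```text
t 14.7 pos [564.5  67.5  54.6] press [  1.7 -64. ] xdeg 8.41 tilt [0.0041 0.0007] F [-0.1 -0.1 -0.3] grip 0.498 q6 1.335844490179531
```

View pics/s10z.png

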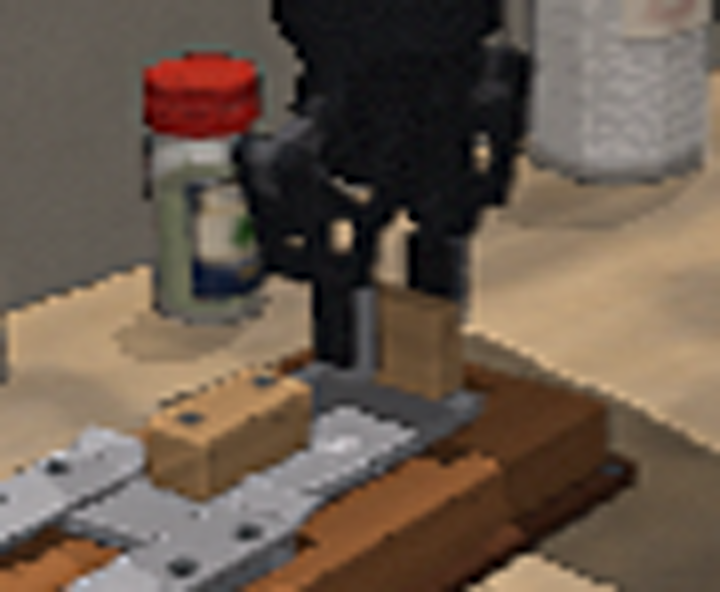

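Emit:
carry_out:
  steps: [-0.1, -0.1, 0.1, 0, -0.03, 0, 0, 0, 0, 0, 0, 0, 0, -1, 0, 0, 0, 0, 0, 0, -1, 0, 0, 0, 0, 0, 0, -1, 0, 0, 0, 0, 0, 0, -1, 0, 0, 0, 0, 0, 0, -1, 0, 0, 0, 0, 0, 0, -1, 0, 0, 0, 0, 0, 0, -1, 0, 0, 0, 0, 0, 0, -1]
  grip_force: 60

```text
time_s: 15.5
eef_pos: [563.4, 68.5, 54.0]
ee_rot: [-0.0, 0.997, 0.073, 0.001]
force: [-0.7, 1.8, 4.5]
grip_width: 0.171
```

```bash
python3 -c "
from h import *
show()
im=cams.capture('scene')[:,:,::-1]; cv2.imwrite('pics/s11z.png',cv2.resize(im[150:250,165:275],None,fx=7,fy=6,interpolation=cv2.INTER_CUBIC))"
```

```text
t 15.5 pos [563.4  68.5  54. ] press [  0.8 -62.9] xdeg 8.41 tilt [0.002  0.0005] F [-0.7  1.8  4.5] grip 0.171 q6 1.337819553138393
```

View pics/s11z.png

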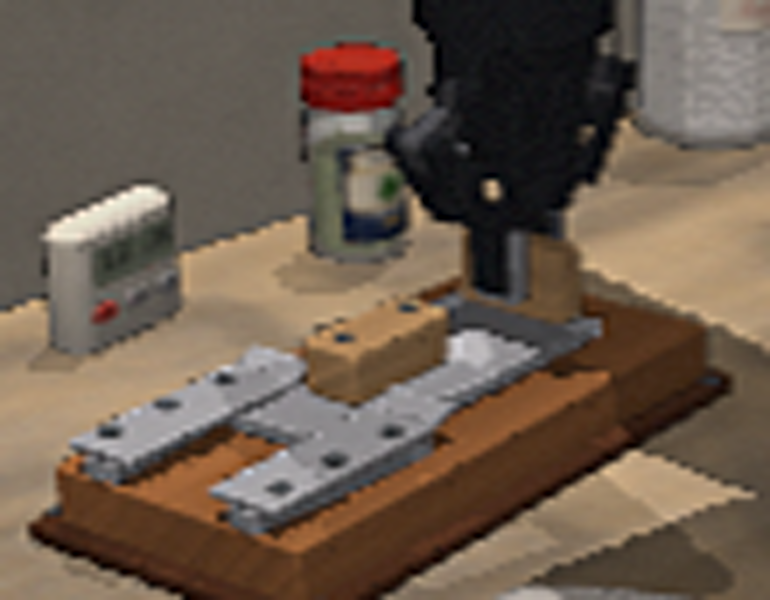

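Emit:
carry_out:
  steps: [0, -0.2, 0, 0, 0, 0, -1, 0, -0.35, 0, 0, 0, 0, -1, 0, -0.35, 0, 0, 0, 0, -1, 0, -0.35, 0, 0, 0, 0, -1, 0, -0.35, 0, 0, 0, 0, -1, 0, -0.35, 0, 0, 0, 0, -1, 0, -0.35, 0, 0, 0, 0, -1, 0, -0.35, 0, 0, 0, 0, -1, 0, -0.35, 0, 0, 0, 0, -1, 0, -0.35, 0, 0, 0, 0, -1, 0, -0.35, 0, 0, 0, 0, -1]

```text
time_s: 16.47
eef_pos: [558.2, 105.0, 54.0]
ee_rot: [0.0, 0.997, 0.073, 0.001]
force: [-0.3, -3.6, 4.9]
grip_width: 0.173
```

```bash
python3 -c "
from h import *
show()"
```

```text
t 16.4667 pos [558.2 105.   54. ] press [  1.  -26.1] xdeg 8.42 tilt [ 0.0026 -0.0004] F [-0.3 -3.6  4.9] grip 0.173 q6 1.4038847862684287
```

Emit:
carry_out:
  steps: [-0.03, -0.25, 0, 0, 0, 0, -1, 0, -0.25, 0, 0, 0, 0, -1, 0, -0.25, 0, 0, 0, 0, -1, 0, -0.25, 0, 0, 0, 0, -1, 0, -0.2, 0, 0, 0, 0, -1, 0, -0.2, 0, 0, 0, 0, -1, 0, 0, 0, 0, 0, 0, -1]

```text
time_s: 17.05
eef_pos: [555.6, 118.9, 53.9]
ee_rot: [0.0, 0.997, 0.074, 0.001]
force: [0.3, -2.7, 4.6]
grip_width: 0.178
```

```bash
python3 -c "
from h import *
show()
im=cams.capture('scene')[:,:,::-1]; cv2.imwrite('pics/s12z.png',cv2.resize(im[180:250,165:255],None,fx=8.5,fy=8.5,interpolation=cv2.INTER_CUBIC))"
```

```text
t 17.05 pos [555.6 118.9  53.9] press [  0.4 -11.9] xdeg 8.46 tilt [ 0.0019 -0.0004] F [ 0.3 -2.7  4.6] grip 0.178 q6 1.4284128269698821
```

View pics/s12z.png

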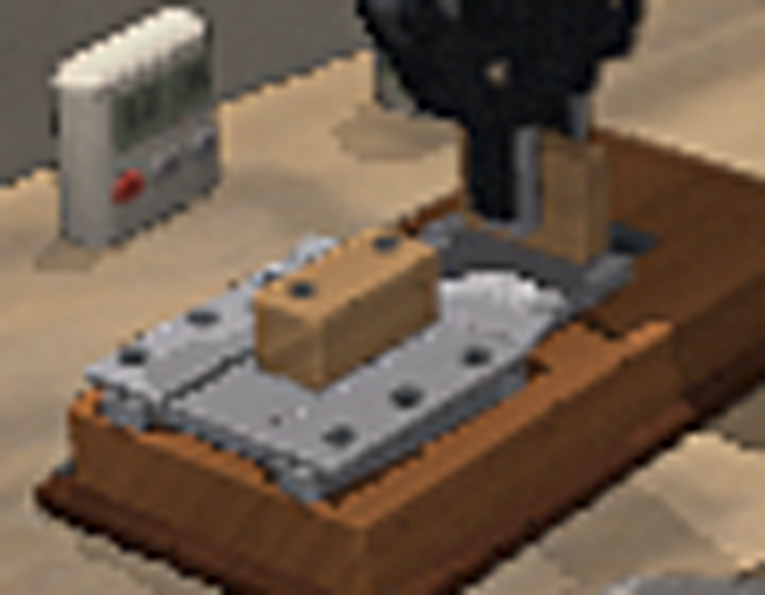

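Nearly home: the nose edge runs (165,400)–(280,455), close to the rail ends. I'll push on in small steps until the force rises.

Emit:
carry_out:
  steps: [0, -0.1, 0, 0, 0, 0, -1, 0, -0.1, 0, 0, 0, 0, -1, 0, -0.1, 0, 0, 0, 0, -1, 0, 0, 0, 0, 0, 0, -1]

```text
time_s: 17.43
eef_pos: [555.0, 121.6, 53.8]
ee_rot: [0.0, 0.997, 0.074, 0.001]
force: [-1.9, -3.6, 4.7]
grip_width: 0.177
```

```bash
python3 -c "
from h import *
show()"
```

```text
t 17.4333 pos [555.  121.6  53.8] press [ 0.3 -9.2] xdeg 8.45 tilt [ 0.0014 -0.0006] F [-1.9 -3.6  4.7] grip 0.177 q6 1.4334913634440871
```

Emit:
carry_out:
  steps: [0, -0.1, 0, 0, 0, 0, -1, 0, -0.1, 0, 0, 0, 0, -1, 0, 0, 0, 0, 0, 0, -1]

```text
time_s: 17.68
eef_pos: [554.6, 123.5, 53.8]
ee_rot: [0.0, 0.997, 0.074, 0.0]
force: [-2.9, -3.7, 5.1]
grip_width: 0.18
```

```bash
python3 -c "
from h import *
show()
im=cams.capture('scene')[:,:,::-1]; cv2.imwrite('pics/s13z.png',cv2.resize(im[180:250,165:255],None,fx=8.5,fy=8.5,interpolation=cv2.INTER_CUBIC))"
```

```text
t 17.6833 pos [554.6 123.5  53.8] press [ 0.1 -7.2] xdeg 8.45 tilt [ 0.001  -0.0007] F [-2.9 -3.7  5.1] grip 0.18 q6 1.4370586588162622
```

View pics/s13z.png

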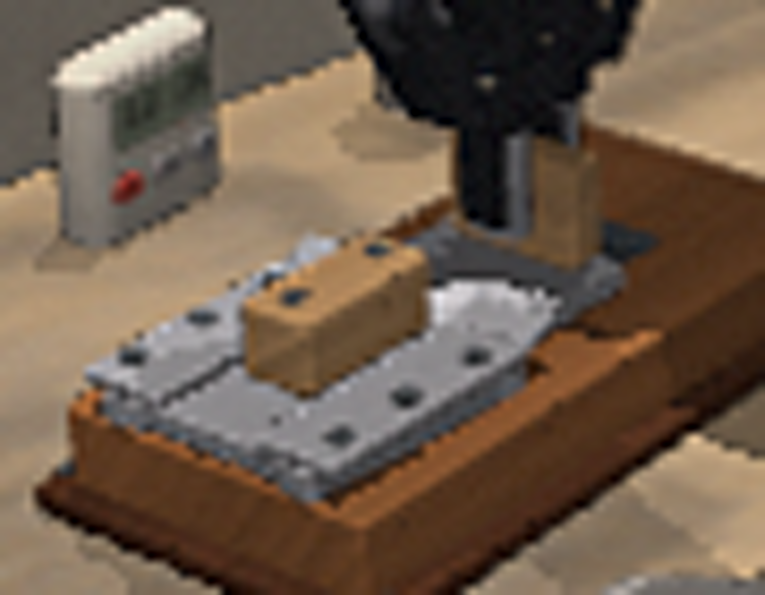

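Emit:
carry_out:
  steps: [0, -0.05, 0, 0, 0, 0, -1, 0, -0.05, 0, 0, 0, 0, -1, 0, 0, 0, 0, 0, 0, -1]

```text
time_s: 17.98
eef_pos: [554.4, 124.3, 53.7]
ee_rot: [0.0, 0.997, 0.074, 0.0]
force: [-1.8, -4.4, 4.6]
grip_width: 0.179
```

Emit:
carry_out:
  steps: [0, -0.05, 0, 0, 0, 0, -1, 0, -0.05, 0, 0, 0, 0, -1, 0, 0, 0, 0, 0, 0, -1]

```text
time_s: 18.23
eef_pos: [554.3, 124.7, 53.7]
ee_rot: [0.001, 0.997, 0.074, 0.0]
force: [-1.4, -8.8, 5.6]
grip_width: 0.175
```

```bash
python3 -c "
from h import *
show()
im=cams.capture('scene')[:,:,::-1]; cv2.imwrite('pics/s14z.png',cv2.resize(im[205:245,165:215],None,fx=15,fy=15,interpolation=cv2.INTER_CUBIC))"
```

```text
t 18.2333 pos [554.3 124.7  53.7] press [ 0. -6.] xdeg 8.45 tilt [ 0.0007 -0.002 ] F [-1.4 -8.8  5.6] grip 0.175 q6 1.4405678421916757
```

View pics/s14z.png

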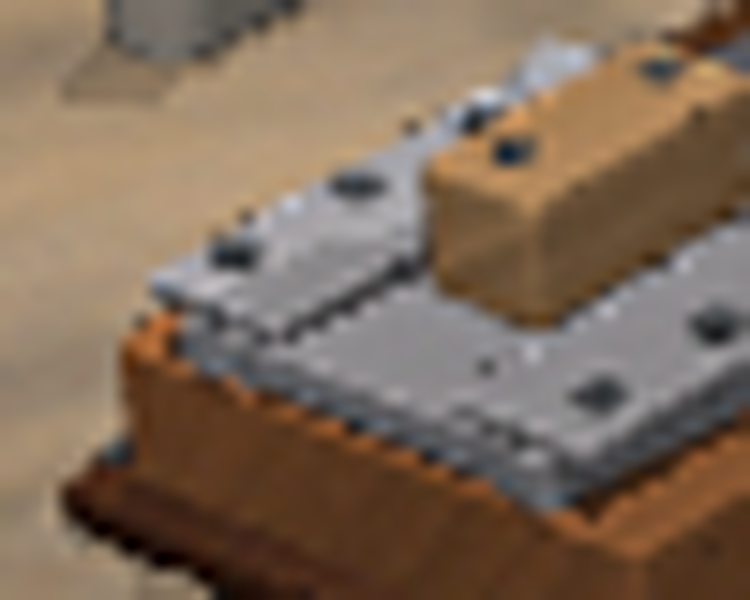

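Emit:
carry_out:
  steps: [0, -0.1, 0, 0, 0, 0, -1, 0, -0.1, 0, 0, 0, 0, -1, 0, 0, 0, 0, 0, 0, -1, 0, 0, 0, 0, 0, 0, -1]
  grip_force: 90

```text
time_s: 18.62
eef_pos: [554.3, 124.9, 53.9]
ee_rot: [0.002, 0.997, 0.074, 0.0]
force: [-2.1, -19.5, 5.9]
grip_width: 0.169
```

```bash
python3 -c "
from h import *
show()"
```

```text
t 18.6167 pos [554.3 124.9  53.9] press [ 0.1 -5.8] xdeg 8.45 tilt [ 0.0009 -0.0046] F [ -2.1 -19.5   5.9] grip 0.169 q6 1.4440912202152147
```

Emit:
carry_out:
  steps: [0, -0.1, 0, 0, 0, 0, -1, 0, -0.1, 0, 0, 0, 0, -1, 0, -0.1, 0, 0, 0, 0, -1, 0, 0, 0, 0, 0, 0, -1, 0, 0, 0, 0, 0, 0, -1]

```text
time_s: 19.03
eef_pos: [554.3, 125.2, 54.1]
ee_rot: [0.004, 0.997, 0.074, 0.0]
force: [-3.2, -34.3, 8.7]
grip_width: 0.167
```

```bash
python3 -c "
from h import *
show()"
```

```text
t 19.0333 pos [554.3 125.2  54.1] press [ 0.1 -5.4] xdeg 8.45 tilt [ 0.0012 -0.0088] F [ -3.2 -34.3   8.7] grip 0.167 q6 1.4493599033488076
```

Emit:
carry_out:
  steps: [0, 0.1, 0, 0, 0, 0, -1, 0, 0.1, 0, 0, 0, 0, -1, 0, 0.1, 0, 0, 0, 0, -1, 0, 0.1, 0, 0, 0, 0, -1, 0, 0, 0, 0, 0, 0, -1]

```text
time_s: 19.45
eef_pos: [554.3, 125.1, 54.0]
ee_rot: [0.001, 0.997, 0.074, 0.0]
force: [-2.2, -11.0, 7.6]
grip_width: 0.167
```

```bash
python3 -c "
from h import *
show()"
```

```text
t 19.45 pos [554.3 125.1  54. ] press [ 0.1 -5.5] xdeg 8.44 tilt [ 0.001  -0.0024] F [ -2.2 -11.    7.6] grip 0.167 q6 1.4422096364224872
```

Wedged and holding. I'll let go, then lift clear.

Emit:
carry_out:
  steps: [0, 0.1, 0, 0, 0, 0, -1, 0, 0, 0, 0, 0, 0, 0, 0, 0, 0, 0, 0, 0, 0, 0, 0, 0, 0, 0, 0, 0, 0, 0, 0, 0, 0, 0, 0, 0, 0, 0, 0, 0, 0, 0, 0, 0, 0, 0, 0, 0, 0, 0, 0, -0.5, 0, 0, 0, 0, 0, 0, -1.5, 0, 0, 0, 0, 0, 0, -2, 0, 0, 0, 0, 0, 0, -2.5, 0, 0, 0, 0, 0, 0, -2.5, 0, 0, 0, 0, 0, 0, -2, 0, 0, 0, 0]

```text
time_s: 20.53
eef_pos: [554.6, 125.7, 166.1]
ee_rot: [-0.0, 0.997, 0.073, 0.002]
force: [0.7, -0.3, 0.4]
grip_width: 0.501
```

Emit:
carry_out:
  steps: [-1, 2.5, 0, 0, 0, 0, 0, -1, 2.5, 0, 0, 0, 0, 0, -1, 2.5, 0, 0, 0, 0, 0, -1, 2.5, 0, 0, 0, 0, 0, -1, 2.5, 0, 0, 0, 0, 0, -1, 2.5, 0, 0, 0, 0, 0, -1, 2.5, 0, 0, 0, 0, 0, -1, 2.5, 0, 0, 0, 0, 0, -1, 2.5, 0, 0, 0, 0, 0, -1, 2.5, 0, 0, 0, 0, 0, 0, 0, 0, 0, 0, 0, 0]

```text
time_s: 21.45
eef_pos: [491.3, -139.9, 164.0]
ee_rot: [0.001, 0.997, 0.072, 0.001]
force: [0.6, 0.3, 0.2]
grip_width: 0.499
```

```bash
python3 -c "
from h import *
show()
im=cams.capture('scene')[:,:,::-1]; cv2.imwrite('pics/s15.png',im); cv2.imwrite('pics/s15z.png',cv2.resize(im[180:250,165:255],None,fx=8.5,fy=8.5,interpolation=cv2.INTER_CUBIC))
im=cams.capture('top')[:,:,::-1]; cv2.imwrite('pics/t15.png',im); cv2.imwrite('pics/t15z.png',cv2.resize(im[170:234,165:265],None,fx=8,fy=8,interpolation=cv2.INTER_CUBIC))"
```

```text
t 21.45 pos [ 491.3 -139.9  164. ] press [-101.  -258.4] xdeg 8.2 tilt [ 0.0021 -0.001 ] F [0.6 0.3 0.2] grip 0.499 q6 0.9204969401048154
```

View pics/s15z.png

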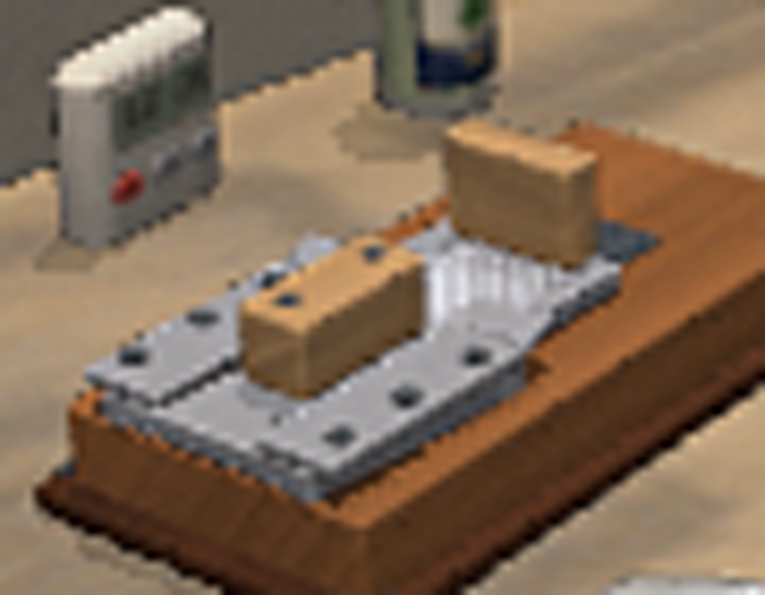

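View pics/t15z.png

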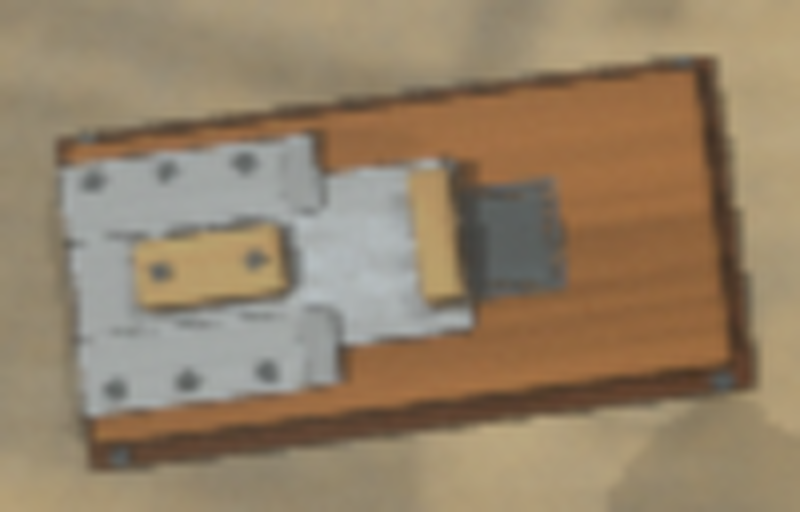

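View pics/s15.png

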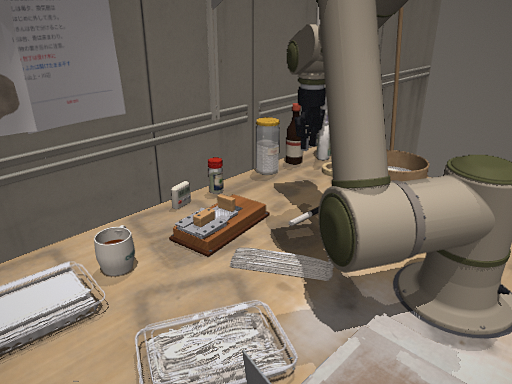

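```bash
python3 -c "
from h import *
S=lambda a:(np.array(a,float)+.5)/8-.5+[165,170]
P=on_z('top',S([(410,172),(452,165),(467,297),(425,303)]),82)
print('tail',[np.round(inpress(p),1) for p in P],np.round(inpress(P.mean(0)),1))
P=on_z('top',S([(132,243),(278,225),(288,290),(142,309)]),71)
print('block',np.round(inpress(P.mean(0)),1))
P=on_z('top',S([(68,242),(80,338)]),45)
print('nose',[np.round(inpress(p),1) for p in P])
a=cv2.imread('pics/top0.png').astype(int);b=cv2.imread('pics/t15.png').astype(int)
print(np.abs(a-b)[165:215,90:145].max(), np.abs(a-b)[180:225,370:415].max(),np.abs(a-b)[238:252,252:300].max())"
```

```text
tail [array([24.5,  0.2]), array([ 25.1, -15.6]), array([-24.4, -15.5]), array([-24.7,   0.1])] [ 0.1 -7.7]
block [ 0.1 79.2]
nose [array([ 19.5, 135.6]), array([-17.5, 134.7])]
16 5 126
```

```bash
python3 -c "
from rig import finish_job
print(finish_job())"
```

```text
the job is handed in; nothing more can be done
None
```

The plunger is locked and the job is handed in at about 21.5 s of the 59 s allowed.

**What I did:** I set the keeper on the plunger by its grip block and pressed it down to the block. I then slid the nose about 3 cm in under the lips and let go, and the lips held it down. After that I took the keeper by its wooden tail and slid it on until it stopped moving, at a push of about 34 N. Then I eased off, let go, lifted away and moved the arm clear.

**Last checks in the top picture:**

| Point | Measured press y | Home |
|---|---|---|
| Nose | about 135 mm | 135 mm |
| Grip block centre | 79.2 mm | 79 mm |
| Tail | -7.7 mm | -7 mm |

**Disagreements and gaps:**
- The tool's own reading put the tail at y = -5.5 mm, about 2 mm from the picture, which fits the stated camera accuracy.
- The scene camera put the press about one pixel off from the top camera, also within that accuracy.
- I could not read the plunger joint itself. I only saw that the keeper stayed under the lips after release.
- The mug and tape roll matched the first top picture. That check showed a change at the marker, which I took to be the arm or its shadow, since the scene picture showed the marker where it was. The timer and jar I checked only by eye, in the scene picture.

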